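# Fill a basket from the sprung tomato chute

### The job

Stand the wooden basket on the bench square up against the front of the tomato chute, under its lip, and let go of it. Then lift the chute's spring-loaded gate until all three tomatoes have rolled out into the basket, and ease the gate slowly back down until it is fully shut, never letting it snap back. Leave the jar, the bowl and the brush where they are.

Things in the scene. Friction and masses are not known exactly. Their poses are not given: they have to be found in the camera images.
- hopper: Tomato chute fixed on the bench, plywood and aluminium, 247 mm long (x), 120 mm wide, at most 175 mm high (205 at the gate's grip). Origin on the bench under its middle; x to its closed rear end, z up. Its channel, open above, 60 mm wide inside with 56 mm sides, falls 9 degrees to -x. Upright front board: face at x = -80 mm, 120 mm wide, 68 mm high. Two steel gate guides, 160 mm high, stand at y = +-45 mm.
- lip (a point): Top of the channel floor at its open lower end, in the middle: 97 mm from the hopper's origin along its -x (17 mm beyond the front board's face), 78 mm above the bench; the lip's underside is 73 mm above the bench. Axes as the hopper's.
- gate (a joint): Rise of the steel gate plate that closes the channel at local x = -40 mm of the hopper, in m: 0 fully shut, 0.070 at its upper stop. Springs and its weight pull it straight down with about 9 N when shut and 13 N when raised; released, it snaps shut. A tomato passes under it once it is raised about 0.055 m or more.
- gate_grip (a point): Centre of the gate's grip block, 185 mm above the bench when shut; moves straight up and down with the gate. The block is plain wood, 16 mm thick along the hopper's x, 60 mm wide along its y and 40 mm high, fixed on the top of the steel gate plate (56 mm wide, 4 mm thick). Axes as the hopper's.
- basket: Open square light-wood basket, 120 x 120 mm outside, 60 mm high, walls and floor 6 mm thick, about 0.18 kg, empty. Origin at the centre of its underside, z up, sides along its x and y. Can be pinched by a wall from above. It starts left or right of the chute.
- basket_spot (a point): Point on the bench where the basket's origin lies when it stands square against the front board with 2 mm to spare: 142 mm from the hopper's origin along its local -x. Axes as the hopper's.
- jar: Bystander: closed amber jar, 66 mm wide, 100 mm high, origin under its centre. Stands on the other side of the chute from the basket.
- bowl: Bystander: white bowl, 120 mm wide, 60 mm high, origin under its centre.
- brush: Bystander: hand brush lying on the bench, about 160 mm long along its own x; origin under its middle.
- tomato0: Tomato, a 48 mm ball of 60 g with a small green stalk, origin at its centre; first in the row waiting behind the gate.
- tomato1: Tomato, a 48 mm ball of 60 g with a small green stalk, origin at its centre; second in the row waiting behind the gate.
- tomato2: Tomato, a 48 mm ball of 60 g with a small green stalk, origin at its centre; last in the row waiting behind the gate.
Not all that is in view belongs to the job. What is shaped like the tomato1 but grey is not meant. What is shaped like the tomato2 but white is not meant.

How it is judged:
By the outcome, as a careful person would: the job done as asked, in the order asked, and still so for the second after the job is handed in, with the robot touching nothing.
It also fails if it takes over 54 s, if anything falls off the work surface, if the arm or the gripper's body presses on something with over 40 N, if the wrist force passes 120 N, or if a joint passes its speed limit or range.

### The arm

A 6-joint arm with a two-finger parallel gripper is mounted at the origin on the work surface. World frame = base frame: x ahead of the robot, y to its left, z up, the work surface at z = 0. Lengths are in mm, angles in rad, forces in N, time in s.
With the tool pointing down it reaches from about 275 to 750 mm from the base axis. Payload 10.2 kg.
Tool frame: the origin (TCP) lies at the very end of the fingers, on their centre line; the grasp point (between the pads) lies 19 mm behind it; z points along the fingers, x is the direction in which the jaws open and shut, and the axes are right-handed (so a half turn about z gives the same grasp; the last joint's range is limited). The gripper opens to 88 mm and grips with 3 to 60 N. Pads are 18 mm wide; open, the fingers measure 123 mm over their backs; the gripper's body (75 mm by 187 mm) begins 45 mm behind the grasp point.
Start: joints at [-1.505, 0.313, 1.498, -0, 1.331, -0.223], TCP at [149.508, -503.268, 238.72] pointing down, gripper open.
Joint ranges: [-2.94, 2.94], [-0.97, 2.17], [0.19, 2.56], [-1.23, 4.37], [0.02, 3.11], [-2.88, 2.88]. Speed limits (rad/s): [2.39, 2.39, 3.01, 3.14, 3.14, 3.14].

### API

Orientations are given as a rotation vector (axis times angle).
In Python, from workcell import bot gives the robot as it stands.
- The arm moves only by the tool arm_command, never from a script. Its argument "plan" is a list of rows, each an object with "delta_rot": the turn, a rotation vector about the tool's x, y, z in degrees, a list of three; "linear": the shift along the tool's x, y, z in mm, a list of three; "claw": the opening, from 0 (shut) to 1 (fully open). In form: [{"delta_rot": [rx, ry, rz], "linear": [x, y, z], "claw": claw}, ...]. A call has 1 to 8 rows; each row shifts and turns the commanded pose from where the row before left it, along the tool's axes as they then stand; what a row does not reach is not made up. A row lasts 1/8 s, in which the tool goes at most 62.5 mm and 10.7 degrees, less where a joint would pass 70% of its speed; a pose out of reach is approached as far as the arm can. A call with a gripper value outside its range is refused whole. The fingers move at their own pace and stop on an object; "grip_force" is the grip in N (left out, the last holds). Time passes only in rows, so rows that do not move let the fingers close. It gives the time, the measured TCP pose, the force and the opening at its end, in the units of the state.
- bot.get_obs(): the state, without advancing time (a new reading comes with each control period).
- bot.read_camera(name): name is "scene" or "top" or "wrist"; returns (picture, depth): 420x560x3 uint8, red, green, blue; 420x560 float32, mm along the optical axis (not along the pixel's ray), 0 where there is no reading.
- bot.camera_info(name): a dict with "intrinsics" (3x3 intrinsics, pixels), "R" (3x3) and "t" (3): a world point X has camera coordinates R X + t; the wrist camera has in their place "hand_eye" (4x4, takes a point from camera to tool coordinates, whose origin is the TCP and whose axes are the tool frame's). Camera axes: x right, y down, z forward; pixel columns grow to the right and rows downward; lengths in mm; the calibration is good to about 2 mm. A picture is of the moment at which its call begins: read the wrist's pose just before it. camera_info takes no time and is no camera call.
- bot.job_done(): hands the job in, once; it reports no verdict.
The state is a dict: "time": time; "joints": joint angles; "joint_vel": joint speeds; "joint_torque": joint torques, N m; "tool_pos": TCP position; "eef_rot": TCP orientation; "force": force on the tool from outside, world axes, zero at the start; "wrist_torque": the same for the moment, N m; "gripper_width": finger opening in mm.
Only numpy, scipy, OpenCV 4.12 (cv2) and the standard library are available. Lean on these libraries where they do the work, as an engineer would, in place of code of your own. Each camera call takes 0.05 s, during which the arm holds its last target. There are 200 camera calls.

## Working session

There is one attempt and no reset: what is moved stays moved. The work goes in short steps, Python scripts to look and compute and a tool call to move; the robot and the scene stay as the last step left them, time stands still between calls to the robot, and variables do not carry over. Pictures are saved under pics/ and viewed, about 8 in all and at most 12, crops included, and the job is handed in when it is done.

Besides the shell and the picture viewer there is one more tool, called as name(argument=value, ...), one argument or row to a line, values as JSON. arm_command: Moves the arm, as the interface text tells. Its arguments: {"type":"object","properties":{"plan":{"type":"array"},"grip_force":{"type":"number"}},"required":["plan"]}

```bash
mkdir -p pics; ls; cat > h.py <<'E'
import numpy as np,cv2
from workcell import bot
from scipy.spatial.transform import Rotation as Rn
def cam(n):
    o=bot.get_obs(); i=bot.camera_info(n); K=np.array(i["intrinsics"])
    if n=="wrist":
        T=np.eye(4);T[:3,:3]=Rn.from_rotvec(o["eef_rot"]).as_matrix();T[:3,3]=o["tool_pos"]
        T=T@np.array(i["hand_eye"]);Rw=T[:3,:3];c=T[:3,3]
    else:
        R=np.array(i["R"]);Rw=R.T;c=-R.T@np.array(i["t"])
    return K,Rw,c
def look(n,name):
    C=cam(n); im,d=bot.read_camera(n); cv2.imwrite(f"pics/{name}.png",im[:,:,::-1]); np.savez(f"pics/{name}.npz",im=im,d=d,K=C[0],R=C[1],c=C[2]); return im,d,C
def load(name):
    z=np.load(f"pics/{name}.npz"); return z["im"],z["d"],(z["K"],z["R"],z["c"])
def ray(C,u,v,z):
    K,R,c=C; r=R@np.linalg.inv(K)@np.array([u,v,1.]); return c+r*(z-c[2])/r[2]
def cloud(d,C):
    K,R,c=C; v,u=np.mgrid[:d.shape[0],:d.shape[1]]
    p=np.stack([(u-K[0,2])/K[0,0]*d,(v-K[1,2])/K[1,1]*d,d],-1)
    return p@R.T+c
E
python3 - <<'E'
from h import *
o=bot.get_obs(); print(o)
for n in("top","scene"):
    im,d,C=look(n,n+"0"); print(n,C[2],(d>0).mean(), C[1][:,2])
a=cv2.imread("pics/top0.png");b=cv2.imread("pics/scene0.png")
E
```

```text
pics
{'time': 0.0, 'joints': array([-1.50542130e+00,  3.13444895e-01,  1.49841060e+00, -1.73180989e-05,
        1.33101453e+00, -2.23418370e-01]), 'joint_vel': array([ 7.80446076e-04, -9.02580763e-04,  6.11846307e-04,  7.27521969e-05,
       -1.31623643e-03, -5.18196169e-04]), 'joint_torque': array([ 4.24186292e-04, -4.02208972e+01, -2.52266908e+01,  6.95171510e-02,
        3.52756586e-02, -9.26952475e-05]), 'tool_pos': array([ 149.47655099, -503.0182028 ,  238.17365601]), 'eef_rot': array([-2.51721156e+00,  1.87808750e+00,  1.32206648e-03]), 'force': array([ 0.35169346, -0.01028137,  0.05778695]), 'wrist_torque': array([ 0.02102454, -0.06733609, -0.01949486]), 'gripper_width': 88.03291203208275}
top [ 444.92246263   10.07132181 1111.11505545] 0.995875850340136 [ 0.18673862 -0.01884009 -0.98222896]
scene [1382.04414456   74.98833926  874.98659598] 0.9957738095238096 [-0.68441758 -0.08782425 -0.72378138]
```

View pics/top0.png

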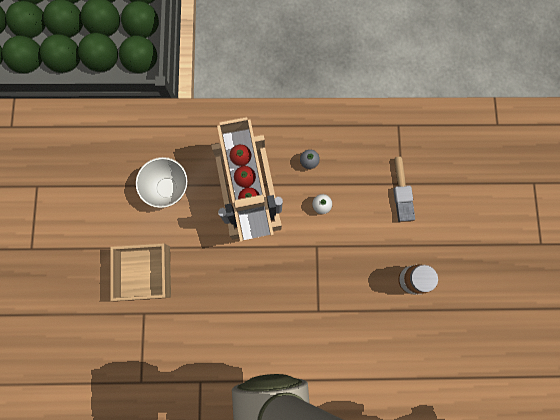

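View pics/scene0.png

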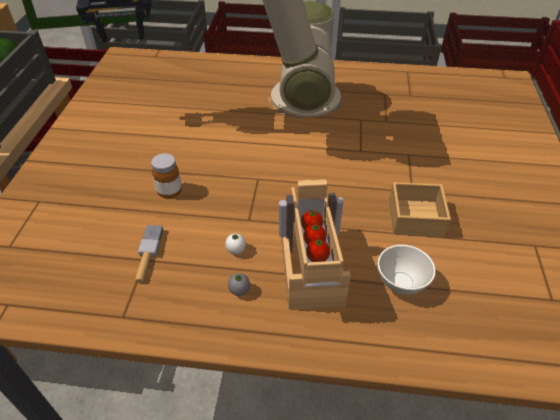

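The top view (up = +x, left = +y) shows the basket at (138,272). The chute is at (248,180) with its front toward the robot and three red tomatoes in it at (240,155), (245,177) and (249,193). Possible mix-ups are the grey ball (310,159), the white ball (322,204) and the white bowl (161,183). The only wooden basket is the one at (138,272), and the tomatoes I want are the red ones.

```bash
python3 - <<'E'
from h import *
def rect(P):
    r=cv2.minAreaRect(P[:,:2].astype(np.float32)); return np.round(r[0],1),np.round(r[1],1),round(r[2],2)
for n in("top0","scene0"):
    im,d,C=load(n); p=cloud(d,C).reshape(-1,3); c=im.reshape(-1,3).astype(int); p=p[d.ravel()>0]; c=c[d.ravel()>0]
    b=ray(load("top0")[2],138,272,60); g=ray(load("top0")[2],248,203,205); 
    if n=="top0": print(b,g)
    near=lambda q,r:np.hypot(*(p[:,:2]-q[:2]).T)<r
    m=near(b,110); print(n,"bench z",np.median(p[m&(p[:,2]<20),2]))
    q=p[near(b,100)&(p[:,2]>54)&(p[:,2]<68)]; print("basket rim",len(q),rect(q))
    q=p[near(g,60)&(p[:,2]>196)&(p[:,2]<212)]; print("grip",len(q),rect(q),np.median(q[:,2]))
    q=p[near(g,70)&(p[:,2]>150)&(p[:,2]<168)&(c.max(1)-c.min(1)<30)]; print("guide",len(q),rect(q))
    red=(c[:,0]>120)&(c[:,1]<50)&(c[:,2]<50)&near(g,200)
    q=p[red]; print("red",len(q),q.mean(0))
    vx,vy,x0,y0=cv2.fitLine(q[:,:2].astype(np.float32),cv2.DIST_L2,0,.01,.01).ravel(); print("red dir",np.degrees(np.arctan2(vy,vx)))
    q=p[near(g,260)&(p[:,2]>100)&(p[:,1]>-90)&(p[:,1]<150)]
    print("hopper high",rect(q))
    # bowl, etc
    q=p[near(b,100)&(p[:,2]<13)&(p[:,2]>3)];print('floor',len(q),rect(q) if len(q)>5 else '')
E
```

```text
[507.062503  311.5298696  60.       ] [632.33146513  59.06238657 205.        ]
top0 bench z 1.9807035409746732
basket rim 650 (array([508. , 313.4]), array([120.5, 121.7]), 2.94)
grip 260 (array([636.7,  57.7]), array([16.8, 59.5]), 11.65) 204.99501611286416
guide 256 (array([636.4,  57.3]), array([ 26.7, 133.9]), 11.25)
red 382 [718.48528479  70.41878423 143.37743914]
red dir 11.565296
hopper high (array([696.7,  69.9]), array([252.7, 137. ]), 11.56)
floor 2159 (array([506.5, 310.9]), array([189.1, 196.4]), 2.75)
scene0 bench z 2.9030960478539782
basket rim 630 (array([509.1, 312.3]), array([126. , 121.5]), 2.6)
grip 262 (array([638.5,  56.9]), array([19.6, 59.7]), 13.07) 205.36640963429636
guide 308 (array([639.9,  57.4]), array([ 27.6, 132. ]), 11.51)
red 534 [721.72390008  70.83073832 143.16199364]
red dir 11.1943865
hopper high (array([701.6,  66.4]), array([257.4, 135.6]), 8.15)
floor 1110 (array([523.9, 309. ]), array([196. , 162.2]), 80.84)
```

```bash
python3 - <<'E'
from h import *
im=load("top0")[0][90:330,90:290,::-1]
cv2.imwrite("pics/crop.png",cv2.resize(im,None,fx=2.5,fy=2.5,interpolation=cv2.INTER_CUBIC))
E
```

```text
(no output)
```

View pics/crop.png

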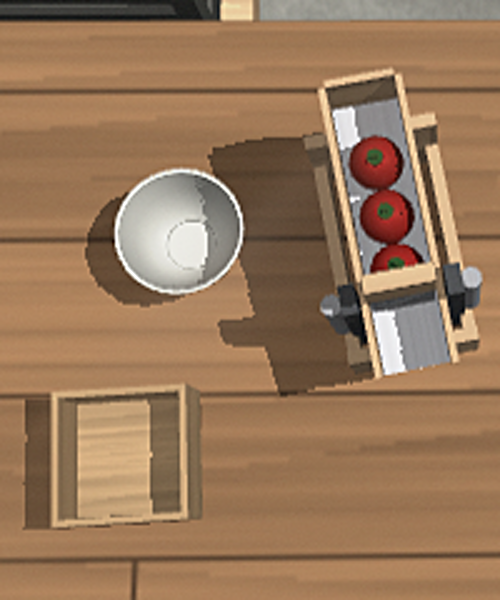

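The crop confirms one wooden basket, empty, at (115,455). The red tomatoes are behind the gate's wooden block at (400,280), and the channel opens toward the robot. I'll pinch the basket's +y wall, toward its robot-facing end, so the gripper body clears the channel.

```bash
python3 - <<'E'
from h import *
o=bot.get_obs();print(Rn.from_rotvec(o["eef_rot"]).as_matrix().round(3)); print(np.array(bot.camera_info("wrist")["hand_eye"]).round(2)); print(o["joints"])
E
cat >> h.py <<'E'
def togo(goal,tx_deg,tool=None):
    """tool-frame shift to goal TCP and the rz (deg) so that tool x points at world yaw tx_deg, tool down"""
    o=bot.get_obs(); R=Rn.from_rotvec(o["eef_rot"])
    c,s=np.cos(np.radians(tx_deg)),np.sin(np.radians(tx_deg))
    G=Rn.from_matrix(np.array([[c,s,0],[s,-c,0],[0,0,-1.]]))
    print("t",round(o["time"],2),"tcp",o["tool_pos"].round(1),"shift now-axes",R.inv().apply(np.array(goal)-o["tool_pos"]).round(1),"shift goal-axes",G.inv().apply(np.array(goal)-o["tool_pos"]).round(1),"rot",np.degrees((R.inv()*G).as_rotvec()).round(2),"j6",o["joints"][5].round(2),"F",o["force"].round(1),"w",o["gripper_width"].round(1))
E
python3 - <<'E'
from h import *
a=np.radians(2.8);x=np.array([np.cos(a),np.sin(a)]);y=np.array([-x[1],x[0]])
w=np.array([508.4,313])-28*x+57*y; print(w)
for t in(92.8,-87.2): togo([*w,120],t)
E
```

```text
[[ 0.285 -0.959 -0.   ]
 [-0.959 -0.285  0.001]
 [-0.001 -0.    -1.   ]]
[[   1.     -0.     -0.     -0.32]
 [   0.      0.95    0.31  -81.71]
 [   0.     -0.31    0.95 -145.54]
 [   0.      0.      0.      1.  ]]
[-1.50538961e+00  3.13371073e-01  1.49828298e+00 -1.98607025e-05
  1.33096640e+00 -2.23385329e-01]
[477.64899128 368.56415627]Traceback (most recent call last):
  File "<stdin>", line 4, in <module>
  File "h.py", line 27, in togo
    print("t",round(o["time"],2),"tcp",o["tool_pos"].round(1),"shift now-axes",R.inv().apply(np.array(goal)-o["tool_pos"]).round(1),"shift goal-axes",G.inv().apply(np.array(goal)-o["tool_pos"]).round(1),"rot",np.degrees((R.inv()*G).as_rotvec()).round(2),"j6",o["joints"][5].round(2),"F",o["force"].round(1),"w",o["gripper_width"].round(1))
                                                                                                                                                                                                                                                                                                                       ^^^^^^^^^^^^^^^^^^^^^^^^
AttributeError: 'float' object has no attribute 'round'
```

```bash
sed -i 's/o\["gripper_width"\].round(1)/round(float(o["gripper_width"]),1)/' h.py
python3 - <<'E'
from h import *
togo([477.6,368.6,150],92.8)
E
```

```text
t 0.1 tcp [ 149.5 -503.1  238.3] shift now-axes [-742.  -562.7   89.1] shift goal-axes [854.6 370.3  88.3] rot [-9.0000e-02 -1.0000e-02 -1.6625e+02] j6 -0.22 F [ 0.7 -1.7  0.2] w 88.4
```

arm_command(
  plan=[
    {"delta_rot": [0, 0, 0], "linear": [-41, -31, 0], "claw": 1},
    {"delta_rot": [0, 0, 0], "linear": [-41, -31, 0], "claw": 1},
    {"delta_rot": [0, 0, 0], "linear": [-41, -31, 0], "claw": 1},
    {"delta_rot": [0, 0, 0], "linear": [-41, -31, 0], "claw": 1},
    {"delta_rot": [0, 0, 0], "linear": [-41, -31, 0], "claw": 1},
    {"delta_rot": [0, 0, 0], "linear": [-41, -31, 0], "claw": 1},
    {"delta_rot": [0, 0, 0], "linear": [-41, -31, 0], "claw": 1},
    {"delta_rot": [0, 0, 0], "linear": [-41, -31, 0], "claw": 1},
  ],
  grip_force=30,
)

```text
time: 1.1
tool_pos: [294.0, -116.6, 238.7]
eef_rot: [-2.517, 1.879, -0.0]
force: [1.1, -1.0, 0.4]
gripper_width: 88.1
```

arm_command(
  plan=[
    {"delta_rot": [0, 0, 0], "linear": [-41, -31, 0], "claw": 1},
    {"delta_rot": [0, 0, 0], "linear": [-41, -31, 0], "claw": 1},
    {"delta_rot": [0, 0, 0], "linear": [-41, -31, 0], "claw": 1},
    {"delta_rot": [0, 0, 0], "linear": [-41, -31, 0], "claw": 1},
    {"delta_rot": [0, 0, 0], "linear": [-41, -31, 0], "claw": 1},
    {"delta_rot": [0, 0, 0], "linear": [-41, -31, 0], "claw": 1},
    {"delta_rot": [0, 0, 0], "linear": [-41, -31, 0], "claw": 1},
    {"delta_rot": [0, 0, 0], "linear": [-41, -31, 0], "claw": 1},
  ],
)

```text
time: 2.1
tool_pos: [438.4, 268.6, 238.4]
eef_rot: [2.518, -1.878, -0.0]
force: [-0.2, -0.2, 0.5]
gripper_width: 88.5
```

arm_command(
  plan=[
    {"delta_rot": [0, 0, -10.4], "linear": [0, 0, 5], "claw": 1},
    {"delta_rot": [0, 0, -10.4], "linear": [0, 0, 5], "claw": 1},
    {"delta_rot": [0, 0, -10.4], "linear": [0, 0, 5], "claw": 1},
    {"delta_rot": [0, 0, -10.4], "linear": [0, 0, 5], "claw": 1},
    {"delta_rot": [0, 0, -10.4], "linear": [0, 0, 5], "claw": 1},
    {"delta_rot": [0, 0, -10.4], "linear": [0, 0, 5], "claw": 1},
    {"delta_rot": [0, 0, -10.4], "linear": [0, 0, 5], "claw": 1},
    {"delta_rot": [0, 0, -10.4], "linear": [0, 0, 5], "claw": 1},
  ],
)

```text
time: 3.1
tool_pos: [438.0, 266.8, 198.3]
eef_rot: [3.129, 0.276, -0.001]
force: [0.2, 0.8, 0.3]
gripper_width: 87.9
```

arm_command(
  plan=[
    {"delta_rot": [0, 0, -10.4], "linear": [0, 0, 5], "claw": 1},
    {"delta_rot": [0, 0, -10.4], "linear": [0, 0, 5], "claw": 1},
    {"delta_rot": [0, 0, -10.4], "linear": [0, 0, 5], "claw": 1},
    {"delta_rot": [0, 0, -10.4], "linear": [0, 0, 5], "claw": 1},
    {"delta_rot": [0, 0, -10.4], "linear": [0, 0, 5], "claw": 1},
    {"delta_rot": [0, 0, -10.4], "linear": [0, 0, 5], "claw": 1},
    {"delta_rot": [0, 0, -10.4], "linear": [0, 0, 5], "claw": 1},
    {"delta_rot": [0, 0, -10.4], "linear": [0, 0, 5], "claw": 1},
  ],
)

```text
time: 4.1
tool_pos: [437.9, 266.8, 158.2]
eef_rot: [-2.156, -2.284, 0.001]
force: [0.0, -0.9, 0.4]
gripper_width: 88.4
```

```bash
python3 - <<'E'
from h import *
togo([477.6,368.6,150],92.8)
im,d,C=look("wrist","w1"); p=cloud(d,C).reshape(-1,3)
q=p[(p[:,2]>53)&(p[:,2]<68)&(np.hypot(p[:,0]-508,p[:,1]-313)<100)]
print(len(q),cv2.minAreaRect(q[:,:2].astype(np.float32)))
q2=q[q[:,1]>345]; print(len(q2),cv2.minAreaRect(q2[:,:2].astype(np.float32)),np.median(q2[:,2]))
E
```

```text
t 4.1 tcp [437.9 266.8 158.2] shift now-axes [99.4 45.4  8.2] shift goal-axes [99.8 44.6  8.2] rot [-0.04  0.01  0.49] j6 -1.31 F [ 0.  -0.9  0.4] w 88.4
3049 ((500.11785888671875, 313.213623046875), (104.68677520751953, 120.29857635498047), 2.9149763584136963)
745 ((497.7191467285156, 360.3163146972656), (104.68663024902344, 25.966299057006836), 2.9119184017181396) 59.582478421751745
```

View pics/w1.png

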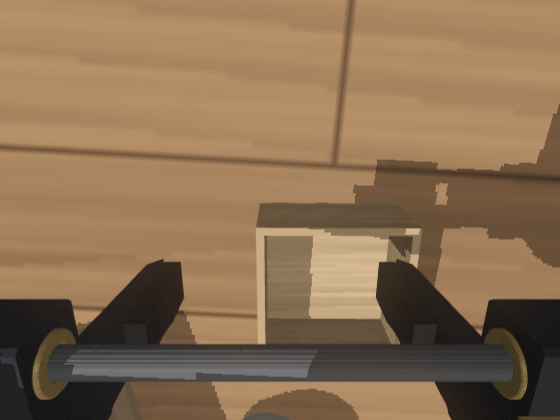

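The wrist view shows the basket rim clear between the fingers at (260–415, 205–340). It agrees with the first fix: y = 313, yaw 2.9°. I'll descend onto the +y wall.

arm_command(
  plan=[
    {"delta_rot": [0, 0, 0.5], "linear": [33, 15, 4], "claw": 1},
    {"delta_rot": [0, 0, 0], "linear": [33, 15, 4], "claw": 1},
    {"delta_rot": [0, 0, 0], "linear": [33, 15, 0], "claw": 1},
    {"delta_rot": [0, 0, 0], "linear": [0, 0, 0], "claw": 1},
    {"delta_rot": [0, 0, 0], "linear": [0, 0, 35], "claw": 1},
    {"delta_rot": [0, 0, 0], "linear": [0, 0, 35], "claw": 1},
    {"delta_rot": [0, 0, 0], "linear": [0, 0, 30], "claw": 1},
    {"delta_rot": [0, 0, 0], "linear": [0, 0, 13], "claw": 1},
  ],
  grip_force=30,
)

```text
time: 5.15
tool_pos: [477.8, 366.8, 36.3]
eef_rot: [-2.175, -2.266, 0.004]
force: [0.3, 0.3, -0.0]
gripper_width: 88.1
```

arm_command(
  plan=[
    {"delta_rot": [0, 0, 0], "linear": [0, 0, 0], "claw": 0},
    {"delta_rot": [0, 0, 0], "linear": [0, 0, 0], "claw": 0},
    {"delta_rot": [0, 0, 0], "linear": [0, 0, 0], "claw": 0},
    {"delta_rot": [0, 0, 0], "linear": [0, 0, 0], "claw": 0},
    {"delta_rot": [0, 0, 0], "linear": [0, 0, 0], "claw": 0},
    {"delta_rot": [0, 0, 0], "linear": [0, 0, 0], "claw": 0},
  ],
)

```text
time: 5.9
tool_pos: [478.6, 367.8, 37.8]
eef_rot: [2.173, 2.268, 0.0]
force: [-0.6, 0.1, 0.7]
gripper_width: 29.8
```

arm_command(
  plan=[
    {"delta_rot": [0, 0, 0], "linear": [0, 0, 0], "claw": 0},
    {"delta_rot": [0, 0, 0], "linear": [0, 0, 0], "claw": 0},
    {"delta_rot": [0, 0, 0], "linear": [0, 0, 0], "claw": 0},
    {"delta_rot": [0, 0, 0], "linear": [0, 0, 0], "claw": 0},
    {"delta_rot": [0, 0, 0], "linear": [0, 0, 0], "claw": 0},
  ],
)

```text
time: 6.52
tool_pos: [478.5, 367.8, 37.7]
eef_rot: [-2.173, -2.268, 0.0]
force: [0.5, -0.6, -0.4]
gripper_width: 5.8
```

```bash
python3 - <<'E'
from h import *
# basket local offset of grasp: measured now at grip
B=np.array([508.4,313.2]);a=np.radians(2.9);x=np.array([np.cos(a),np.sin(a)]);y=np.array([-x[1],x[0]])
o=bot.get_obs();off=o["tool_pos"][:2]-B;ox,oy=off@x,off@y;print("off",ox,oy)
h=np.radians(11.5);X=np.array([np.cos(h),np.sin(h)]);Y=np.array([-X[1],X[0]])
org=np.array([637,57.5])+40*X
for dx in(200,142):
    g=org-dx*X+ox*X+oy*Y; togo([*g,45],101.4)
E
```

```text
off -27.057350945400795 56.03774028414625
t 6.53 tcp [478.5 367.8  37.7] shift now-axes [-290.9  -48.5   -7.3] shift goal-axes [-279.8  -93.2   -7.3] rot [-0.   -0.   -8.96] j6 -1.15 F [ 0.5 -0.6 -0.4] w 5.8
t 6.53 tcp [478.5 367.8  37.7] shift now-axes [-281.7    8.8   -7.3] shift goal-axes [-279.7  -35.2   -7.3] rot [-0.   -0.   -8.96] j6 -1.15 F [ 0.5 -0.6 -0.4] w 5.8
```

arm_command(
  plan=[
    {"delta_rot": [0, 0, 0], "linear": [0, 0, -10], "claw": 0},
    {"delta_rot": [0, 0, 0], "linear": [0, 0, -10], "claw": 0},
    {"delta_rot": [0, 0, 0], "linear": [-15, -3, 0], "claw": 0},
    {"delta_rot": [0, 0, 0], "linear": [-25, -4, 0], "claw": 0},
    {"delta_rot": [0, 0, 0], "linear": [-25, -4, 0], "claw": 0},
    {"delta_rot": [0, 0, 0], "linear": [-25, -4, 0], "claw": 0},
    {"delta_rot": [0, 0, 0], "linear": [-25, -4, 0], "claw": 0},
    {"delta_rot": [0, 0, 0], "linear": [-25, -4, 0], "claw": 0},
  ],
)

```text
time: 7.52
tool_pos: [460.9, 225.3, 57.7]
eef_rot: [-2.174, -2.268, 0.001]
force: [0.7, 0.2, -1.7]
gripper_width: 5.8
```

arm_command(
  plan=[
    {"delta_rot": [0, 0, 0], "linear": [-25, -4, 0], "claw": 0},
    {"delta_rot": [0, 0, 0], "linear": [-25, -4, 0], "claw": 0},
    {"delta_rot": [0, 0, 0], "linear": [-25, -4, 0], "claw": 0},
    {"delta_rot": [0, 0, 0], "linear": [-25, -4, 0], "claw": 0},
    {"delta_rot": [0, 0, 0], "linear": [-25, -4, 0], "claw": 0},
    {"delta_rot": [0, 0, 0], "linear": [-25, -4, 0], "claw": 0},
    {"delta_rot": [0, 0, -4.5], "linear": [0, 0, 0], "claw": 0},
    {"delta_rot": [0, 0, -4.5], "linear": [0, 0, 0], "claw": 0},
  ],
)

```text
time: 8.52
tool_pos: [443.2, 75.2, 57.7]
eef_rot: [-1.987, -2.433, 0.001]
force: [0.5, -0.2, -2.3]
gripper_width: 5.7
```

```bash
python3 - <<'E'
from h import *
h=np.radians(11.5);X=np.array([np.cos(h),np.sin(h)]);Y=np.array([-X[1],X[0]])
org=np.array([637,57.5])+40*X
for dx in(200,142):
    g=org-(dx+27)*X+56*Y; togo([*g,45],101.5)
im,d,C=look("top","top1"); p=cloud(d,C).reshape(-1,3)
B=org-200*X
q=p[(p[:,2]>58)&(p[:,2]<90)&(np.abs((p[:,:2]-B)@X)<80)&(np.abs((p[:,:2]-B)@Y)<75)]
print(np.percentile(q[:,2],[5,50,95]),cv2.minAreaRect(q[:,:2].astype(np.float32)),B)
im,d,C=look("scene","scene1")
E
```

```text
t 8.53 tcp [443.2  75.2  57.7] shift now-axes [ 0.1 -0.6 12.7] shift goal-axes [ 0.1 -0.7 12.7] rot [-0.03 -0.    0.03] j6 -1.87 F [ 0.5 -0.2 -2.3] w 5.7
t 8.53 tcp [443.2  75.2  57.7] shift now-axes [ 0.  57.4 12.7] shift goal-axes [ 0.1 57.3 12.7] rot [-0.03 -0.    0.03] j6 -1.87 F [ 0.5 -0.2 -2.3] w 5.7
[64.72469502 79.12095648 82.50037588] ((480.734375, 24.717960357666016), (120.00121307373047, 120.03018188476562), 11.481042861938477) [480.21204726  25.60113049]
```

View pics/top1.png

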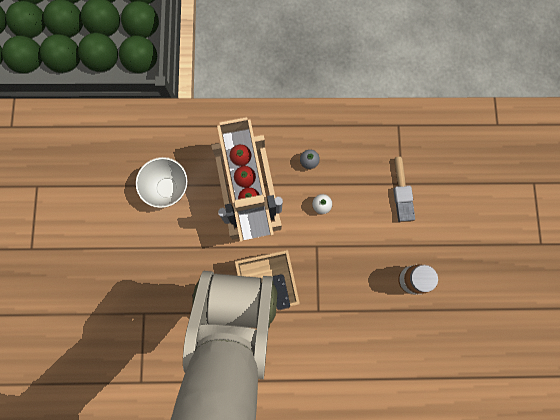

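The top view shows the basket held in front of the chute at (268,278), square to it at yaw 11.5°. Its front opening is clear and the other objects are undisturbed. I'll go down low and slide in under the lip.

arm_command(
  plan=[
    {"delta_rot": [0, 0, 0], "linear": [0, 0, 8], "claw": 0},
    {"delta_rot": [0, 0, 0], "linear": [0, 0, 8], "claw": 0},
    {"delta_rot": [0, 0, 0], "linear": [0, 10, 0], "claw": 0},
    {"delta_rot": [0, 0, 0], "linear": [0, 10, 0], "claw": 0},
    {"delta_rot": [0, 0, 0], "linear": [0, 10, 0], "claw": 0},
    {"delta_rot": [0, 0, 0], "linear": [0, 10, 0], "claw": 0},
    {"delta_rot": [0, 0, 0], "linear": [0, 8, 0], "claw": 0},
    {"delta_rot": [0, 0, 0], "linear": [0, 4, 0], "claw": 0},
  ],
)

```text
time: 9.62
tool_pos: [495.4, 86.5, 41.7]
eef_rot: [1.989, 2.432, 0.0]
force: [-0.2, 0.1, -2.1]
gripper_width: 6.1
```

arm_command(
  plan=[
    {"delta_rot": [0, 0, 0], "linear": [0, 0, 2], "claw": 0},
    {"delta_rot": [0, 0, 0], "linear": [0, 0, 1.5], "claw": 0},
    {"delta_rot": [0, 0, 0], "linear": [0, 1, 0], "claw": 0},
    {"delta_rot": [0, 0, 0], "linear": [0, 1, 0], "claw": 0},
    {"delta_rot": [0, 0, 0], "linear": [0, 0, 0], "claw": 0},
  ],
)

```text
time: 10.25
tool_pos: [497.0, 86.7, 38.3]
eef_rot: [1.989, 2.432, 0.0]
force: [-0.3, 0.5, -1.9]
gripper_width: 5.6
```

arm_command(
  plan=[
    {"delta_rot": [0, 0, 0], "linear": [0, 1, 0], "claw": 0},
    {"delta_rot": [0, 0, 0], "linear": [0, 1, 0], "claw": 0},
    {"delta_rot": [0, 0, 0], "linear": [0, 0, 0], "claw": 0},
  ],
)

```text
time: 10.62
tool_pos: [499.0, 87.2, 38.2]
eef_rot: [1.989, 2.432, 0.0]
force: [-0.6, 0.9, -1.8]
gripper_width: 5.9
```

arm_command(
  plan=[
    {"delta_rot": [0, 0, 0], "linear": [0, 1, 0], "claw": 0},
    {"delta_rot": [0, 0, 0], "linear": [0, 0, 0], "claw": 0},
  ],
)

```text
time: 10.88
tool_pos: [499.9, 87.4, 38.2]
eef_rot: [1.989, 2.432, 0.0]
force: [-0.3, 0.8, -1.1]
gripper_width: 6.1
```

```bash
python3 - <<'E'
from h import *
h=np.radians(11.5);X=np.array([np.cos(h),np.sin(h)]);Y=np.array([-X[1],X[0]])
org=np.array([637,57.5])+40*X
for n in("scene","top"):
    im,d,C=look(n,n+"2"); P=cloud(d,C).reshape(-1,3); p=np.c_[(P[:,:2]-org)@X,(P[:,:2]-org)@Y,P[:,2]]
    q=p[(p[:,2]>54)&(p[:,2]<67)&(p[:,0]<-83)&(p[:,0]>-230)&(np.abs(p[:,1])<75)]
    r=cv2.minAreaRect(q[:,:2].astype(np.float32));print(n,len(q),r)
    f=p[(p[:,2]>20)&(p[:,2]<60)&(abs(p[:,1])<75)&(p[:,0]>-86)&(p[:,0]<-70)];print(len(f),np.percentile(f[:,0],[5,50]) if len(f) else '')
s=cv2.imread("pics/scene2.png")[150:330,230:430];cv2.imwrite("pics/s2c.png",cv2.resize(s,None,fx=3.2,fy=3.2,interpolation=cv2.INTER_CUBIC))
E
```

```text
scene 134 ((-167.62155151367188, 5.751190185546875), (135.26190185546875, 67.72923278808594), 86.1277084350586)
2 [-70.68829668 -70.37003747]
top 231 ((-142.59561157226562, -0.43621063232421875), (118.83304595947266, 119.65314483642578), 0.055183544754981995)
26 [-85.64275438 -82.86533922]
```

arm_command(
  plan=[
    {"delta_rot": [0, 0, 0], "linear": [0, 0.8, 0], "claw": 0},
    {"delta_rot": [0, 0, 0], "linear": [0, 0, 0], "claw": 0},
  ],
)

```text
time: 11.22
tool_pos: [500.7, 87.5, 38.2]
eef_rot: [1.989, 2.432, 0.0]
force: [0.7, 0.8, -1.6]
gripper_width: 6.0
```

arm_command(
  plan=[
    {"delta_rot": [0, 0, 0], "linear": [0, 0.8, 0], "claw": 0},
    {"delta_rot": [0, 0, 0], "linear": [0, 0, 0], "claw": 0},
  ],
)

```text
time: 11.48
tool_pos: [501.4, 87.7, 38.2]
eef_rot: [-1.989, -2.432, 0.0]
force: [-1.1, 0.5, -2.4]
gripper_width: 5.9
```

arm_command(
  plan=[
    {"delta_rot": [0, 0, 0], "linear": [0, 0.8, 0], "claw": 0},
    {"delta_rot": [0, 0, 0], "linear": [0, 0, 0], "claw": 0},
  ],
)

```text
time: 11.72
tool_pos: [501.9, 87.9, 38.1]
eef_rot: [-1.988, -2.431, 0.001]
force: [-3.7, 0.9, -1.2]
gripper_width: 5.9
```

arm_command(
  plan=[
    {"delta_rot": [0, 0, 0], "linear": [0, 0.8, 0], "claw": 0},
    {"delta_rot": [0, 0, 0], "linear": [0, 0, 0], "claw": 0},
  ],
)

```text
time: 11.98
tool_pos: [501.9, 88.0, 38.0]
eef_rot: [-1.987, -2.43, 0.003]
force: [-6.8, -0.5, 1.3]
gripper_width: 5.7
```

Contact with the front board came at 501.9 mm, where the force rose to about 7 N. I'll back off 1 mm, set the basket down and release.

arm_command(
  plan=[
    {"delta_rot": [0, 0, 0], "linear": [0, -1.2, 0], "claw": 0},
    {"delta_rot": [0, 0, 0], "linear": [0, 0, 0.4], "claw": 0},
    {"delta_rot": [0, 0, 0], "linear": [0, 0, 0], "claw": 0.35},
    {"delta_rot": [0, 0, 0], "linear": [0, 0, 0], "claw": 0.35},
    {"delta_rot": [0, 0, 0], "linear": [0, 0, 0], "claw": 0.35},
    {"delta_rot": [0, 0, 0], "linear": [0, 0, 0], "claw": 0.35},
  ],
)

```text
time: 12.72
tool_pos: [502.0, 87.7, 37.9]
eef_rot: [1.989, 2.432, 0.0]
force: [-0.6, -0.4, -0.3]
gripper_width: 31.1
```

arm_command(
  plan=[
    {"delta_rot": [0, 0, 0], "linear": [0, 0, -10], "claw": 0.35},
    {"delta_rot": [0, 0, 0], "linear": [0, 0, -15], "claw": 0.35},
    {"delta_rot": [0, 0, 0], "linear": [0, 0, -40], "claw": 0.4},
    {"delta_rot": [0, 0, 0], "linear": [0, 0, -50], "claw": 0.5},
    {"delta_rot": [0, 0, 0], "linear": [0, 0, -50], "claw": 0.5},
    {"delta_rot": [0, 0, 0], "linear": [0, 0, -45], "claw": 0.5},
    {"delta_rot": [0, 0, 0], "linear": [0, 0, -20], "claw": 0.5},
  ],
)

```text
time: 13.6
tool_pos: [502.1, 87.8, 271.7]
eef_rot: [1.986, 2.429, 0.005]
force: [0.2, 0.9, -1.3]
gripper_width: 44.2
```

```bash
python3 - <<'E'
from h import *
togo([637.4,57.4,240],11.5)
h=np.radians(11.5);X=np.array([np.cos(h),np.sin(h)]);Y=np.array([-X[1],X[0]])
org=np.array([637,57.5])+40*X
for n in("scene","top"):
    im,d,C=look(n,n+"3"); P=cloud(d,C).reshape(-1,3); p=np.c_[(P[:,:2]-org)@X,(P[:,:2]-org)@Y,P[:,2]]
    q=p[(p[:,2]>54)&(p[:,2]<67)&(p[:,0]<-82)&(p[:,0]>-230)&(np.abs(p[:,1])<75)]
    print(n,len(q),cv2.minAreaRect(q[:,:2].astype(np.float32)))
s=cv2.imread("pics/scene3.png")[150:330,230:430]
cv2.imwrite("pics/s3c.png",cv2.resize(s,None,fx=3,fy=3,interpolation=cv2.INTER_CUBIC))
t=cv2.imread("pics/top3.png")[100:330,170:330]
t=cv2.resize(t,None,fx=2,fy=2,interpolation=cv2.INTER_CUBIC)
s=cv2.resize(s,(460,460*180//200)); c=np.zeros((460,780,3),np.uint8);c[:t.shape[0],:t.shape[1]]=t;c[:s.shape[0],320:]=s
cv2.imwrite("pics/c3.png",c)
E
```

```text
t 13.6 tcp [502.1  87.8 271.7] shift now-axes [-56.6 126.4  32.4] shift goal-axes [126.6  56.7  31.7] rot [ 0.28 -0.16 89.95] j6 -1.83 F [ 0.2  0.9 -1.3] w 44.2
scene 127 ((-167.78602600097656, -1.5504837036132812), (120.8782958984375, 63.941261291503906), 85.38565826416016)
top 245 ((-141.30125427246094, -23.81357192993164), (73.89804077148438, 118.96392822265625), 88.8187484741211)
```

View pics/c3.png

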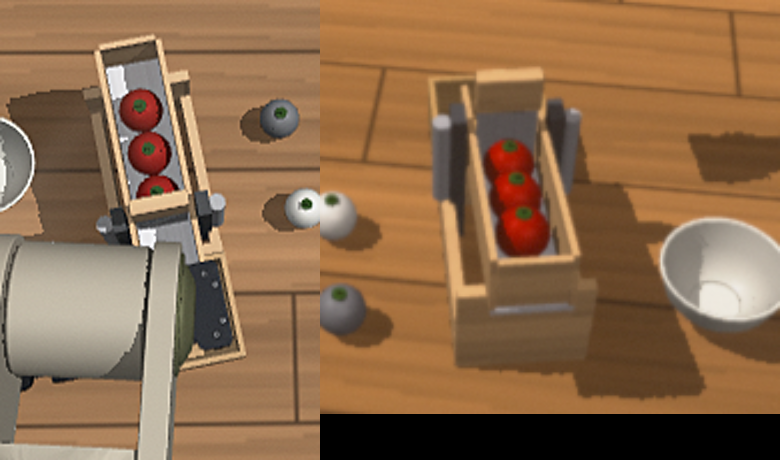

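The basket sits in front of the chute with its lower right corner at (240,355), and the arm hides part of it. I'll recheck once the arm is over the gate. Next I'll turn 90° and go above the gate grip.

arm_command(
  plan=[
    {"delta_rot": [0, 0, 10], "linear": [0, 0, 0], "claw": 0.5},
    {"delta_rot": [0, 0, 10], "linear": [0, 0, 0], "claw": 0.5},
    {"delta_rot": [0, 0, 10], "linear": [0, 0, 0], "claw": 0.5},
    {"delta_rot": [0, 0, 10], "linear": [0, 0, 0], "claw": 0.5},
    {"delta_rot": [0, 0, 10], "linear": [0, 0, 0], "claw": 0.5},
    {"delta_rot": [0, 0, 10], "linear": [0, 0, 0], "claw": 0.5},
    {"delta_rot": [0, 0, 10], "linear": [0, 0, 0], "claw": 0.5},
    {"delta_rot": [0, 0, 10], "linear": [0, 0, 0], "claw": 0.5},
  ],
)

```text
time: 14.7
tool_pos: [501.4, 87.8, 267.1]
eef_rot: [-3.088, -0.576, 0.002]
force: [-0.2, -0.6, 0.0]
gripper_width: 43.7
```

arm_command(
  plan=[
    {"delta_rot": [0, 0, 10], "linear": [0, 0, 0], "claw": 0.5},
    {"delta_rot": [0, 0, 0], "linear": [32, 14, 0], "claw": 0.5},
    {"delta_rot": [0, 0, 0], "linear": [32, 14, 0], "claw": 0.5},
    {"delta_rot": [0, 0, 0], "linear": [32, 14, 0], "claw": 0.5},
    {"delta_rot": [0, 0, 0], "linear": [30, 14, 0], "claw": 0.5},
    {"delta_rot": [0, 0, 0], "linear": [0, 0, 0], "claw": 0.5},
  ],
)

```text
time: 15.45
tool_pos: [637.0, 57.3, 265.8]
eef_rot: [-3.126, -0.312, 0.004]
force: [-0.4, -0.7, 0.2]
gripper_width: 44.0
```

```bash
python3 - <<'E'
from h import *
togo([637.4,57.4,169],11.5)
im,d,C=look("wrist","w4"); p=cloud(d,C).reshape(-1,3)
q=p[(p[:,2]>197)&(p[:,2]<212)&(np.hypot(p[:,0]-637,p[:,1]-57)<60)]
if len(q): print(len(q),cv2.minAreaRect(q[:,:2].astype(np.float32)),np.median(q[:,2]))
im,d,C=look("top","top4")
t=cv2.imread("pics/top4.png")[100:330,170:330];t=cv2.resize(t,None,fx=2,fy=2)
w=cv2.imread("pics/w4.png");w=cv2.resize(w,(460,345));c=np.zeros((460,780,3),np.uint8);c[:,:320]=t;c[:345,320:]=w
cv2.imwrite("pics/c4.png",c)
E
```

```text
t 15.45 tcp [637.   57.3 265.8] shift now-axes [ 0.6  0.  96.8] shift goal-axes [ 0.4 -0.  96.8] rot [-0.04  0.14 -0.1 ] j6 -0.29 F [-0.4 -0.7  0.2] w 44.0
2395 ((636.8699340820312, 58.09227752685547), (15.864456176757812, 59.599002838134766), 11.748150825500488) 204.44754789790585
```

View pics/c4.png

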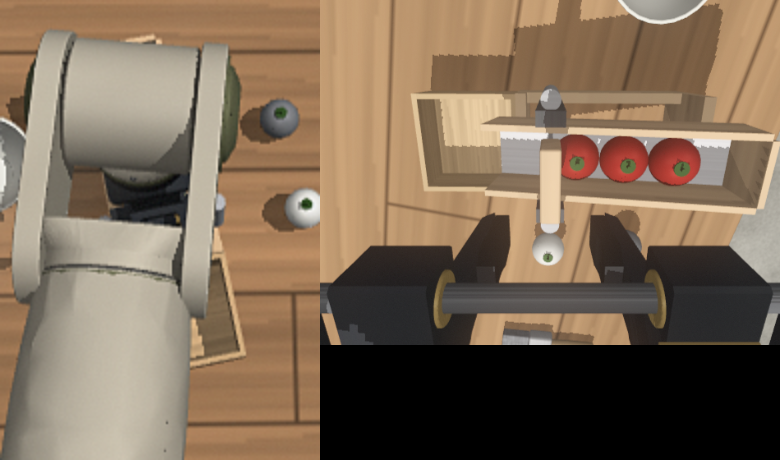

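The wrist view shows the basket at (415–525, 95–190), square and snug under the lip. The grip block at (550,185) lies midway between the fingers. I'll descend and grip.

arm_command(
  plan=[
    {"delta_rot": [0, 0, 0], "linear": [0, 0, 30], "claw": 0.5},
    {"delta_rot": [0, 0, 0], "linear": [0, 0, 30], "claw": 0.5},
    {"delta_rot": [0, 0, 0], "linear": [0, 0, 25], "claw": 0.5},
    {"delta_rot": [0, 0, 0], "linear": [0, 0, 10], "claw": 0.5},
    {"delta_rot": [0, 0, 0], "linear": [0, 0, 0], "claw": 0},
    {"delta_rot": [0, 0, 0], "linear": [0, 0, 0], "claw": 0},
    {"delta_rot": [0, 0, 0], "linear": [0, 0, 0], "claw": 0},
    {"delta_rot": [0, 0, 0], "linear": [0, 0, 0], "claw": 0},
  ],
  grip_force=55,
)

```text
time: 16.55
tool_pos: [637.2, 58.0, 173.8]
eef_rot: [3.126, 0.313, 0.004]
force: [5.0, 1.4, 2.2]
gripper_width: 15.6
```

arm_command(
  plan=[
    {"delta_rot": [0, 0, 0], "linear": [0, 0, 0], "claw": 0},
    {"delta_rot": [0, 0, 0], "linear": [0, 0, 0], "claw": 0},
    {"delta_rot": [0, 0, 0], "linear": [0, 0, 0], "claw": 0},
  ],
)

```text
time: 16.92
tool_pos: [637.2, 57.9, 173.8]
eef_rot: [3.126, 0.313, 0.004]
force: [4.9, 0.8, 5.3]
gripper_width: 15.7
```

arm_command(
  plan=[
    {"delta_rot": [0, 0, 0], "linear": [0, 0, -4], "claw": 0},
    {"delta_rot": [0, 0, 0], "linear": [0, 0, -6], "claw": 0},
    {"delta_rot": [0, 0, 0], "linear": [0, 0, -8], "claw": 0},
    {"delta_rot": [0, 0, 0], "linear": [0, 0, 0], "claw": 0},
  ],
)

```text
time: 17.42
tool_pos: [637.1, 58.0, 189.6]
eef_rot: [-3.126, -0.313, -0.002]
force: [11.7, 2.1, -8.1]
gripper_width: 15.8
```

arm_command(
  plan=[
    {"delta_rot": [0, 0, 0], "linear": [0, 0, -8], "claw": 0},
    {"delta_rot": [0, 0, 0], "linear": [0, 0, -10], "claw": 0},
    {"delta_rot": [0, 0, 0], "linear": [0, 0, -10], "claw": 0},
    {"delta_rot": [0, 0, 0], "linear": [0, 0, -10], "claw": 0},
    {"delta_rot": [0, 0, 0], "linear": [0, 0, -8], "claw": 0},
    {"delta_rot": [0, 0, 0], "linear": [0, 0, -3], "claw": 0},
    {"delta_rot": [0, 0, 0], "linear": [0, 0, 0], "claw": 0},
    {"delta_rot": [0, 0, 0], "linear": [0, 0, 0], "claw": 0},
  ],
)

```text
time: 18.42
tool_pos: [637.0, 58.0, 237.3]
eef_rot: [-3.125, -0.313, 0.001]
force: [12.8, 1.5, -12.4]
gripper_width: 15.8
```

arm_command(
  plan=[
    {"delta_rot": [0, 0, 0], "linear": [0.7, 0, 0], "claw": 0},
    {"delta_rot": [0, 0, 0], "linear": [0, 0, 0], "claw": 0},
    {"delta_rot": [0, 0, 0], "linear": [0, 0, 0], "claw": 0},
    {"delta_rot": [0, 0, 0], "linear": [0, 0, 0], "claw": 0},
    {"delta_rot": [0, 0, 0], "linear": [0, 0, 0], "claw": 0},
    {"delta_rot": [0, 0, 0], "linear": [0, 0, 0], "claw": 0},
    {"delta_rot": [0, 0, 0], "linear": [0, 0, 0], "claw": 0},
    {"delta_rot": [0, 0, 0], "linear": [0, 0, 0], "claw": 0},
  ],
)

```text
time: 19.42
tool_pos: [637.1, 57.9, 237.0]
eef_rot: [-3.125, -0.313, 0.004]
force: [9.0, 0.9, -12.2]
gripper_width: 15.7
```

```bash
python3 - <<'E'
from h import *
look("wrist","w5");look("scene","scene5")
t=cv2.imread("pics/scene5.png")[150:330,230:430];t=cv2.resize(t,None,fx=1.9,fy=1.9)
w=cv2.imread("pics/w5.png")[:300];w=cv2.resize(w,None,fx=.75,fy=.75);c=np.zeros((345,800,3),np.uint8);c[:t.shape[0],:t.shape[1]]=t;c[:w.shape[0],380:380+w.shape[1]]=w
cv2.imwrite("pics/c5.png",c)
E
```

```text
(no output)
```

View pics/c5.png

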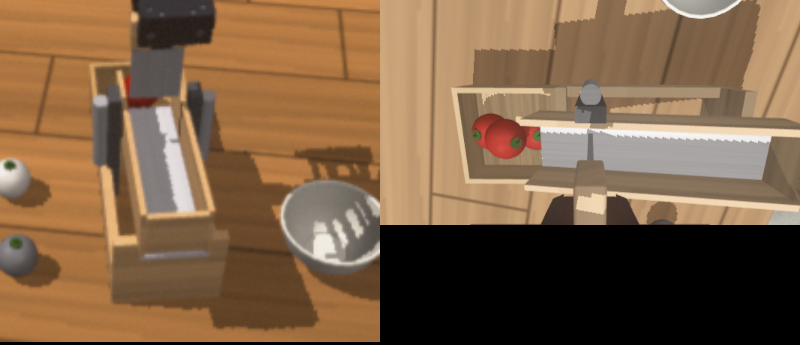

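All three tomatoes have left the channel. Two are in the basket at (487,130) and (505,138), and one at (537,138) is at or just beyond the lip. I'll wait a little and look again.

arm_command(
  plan=[
    {"delta_rot": [0, 0, 0], "linear": [1, 0, 0], "claw": 0},
    {"delta_rot": [0, 0, 0], "linear": [0, 0, 0], "claw": 0},
    {"delta_rot": [0, 0, 0], "linear": [0, 0, 0], "claw": 0},
    {"delta_rot": [0, 0, 0], "linear": [0, 0, 0], "claw": 0},
    {"delta_rot": [0, 0, 0], "linear": [0, 0, 0], "claw": 0},
    {"delta_rot": [0, 0, 0], "linear": [0, 0, 0], "claw": 0},
    {"delta_rot": [0, 0, 0], "linear": [0, 0, 0], "claw": 0},
    {"delta_rot": [0, 0, 0], "linear": [0, 0, 0], "claw": 0},
  ],
)

```text
time: 20.52
tool_pos: [637.1, 58.0, 239.2]
eef_rot: [3.126, 0.313, -0.006]
force: [-5.6, -2.4, -13.3]
gripper_width: 15.6
```

```bash
python3 - <<'E'
from h import *
h=np.radians(11.5);X=np.array([np.cos(h),np.sin(h)]);Y=np.array([-X[1],X[0]])
org=np.array([637,57.5])+40*X
for n,l in(("wrist",0),("w5",1)):
    im,d,C=load(n) if l else look("wrist","w6")
    c=im.astype(int);m=((c[...,0]>110)&(c[...,1]<70)&(c[...,2]<70)).astype(np.uint8)
    P=cloud(d,C)[m>0];print(m.sum(),"local x range",np.percentile((P[:,:2]-org)@X,[1,25,50,75,99]).round(),"z",np.percentile(P[:,2],[1,50,99]).round())
w=cv2.imread("pics/w6.png")[60:280,60:400];cv2.imwrite("pics/w6c.png",cv2.resize(w,None,fx=2,fy=2))
E
```

```text
2406 local x range [-186. -159. -143. -129. -110.] z [32. 78. 90.]
2432 local x range [-187. -159. -143. -128. -106.] z [34. 78. 90.]
```

View pics/w6c.png

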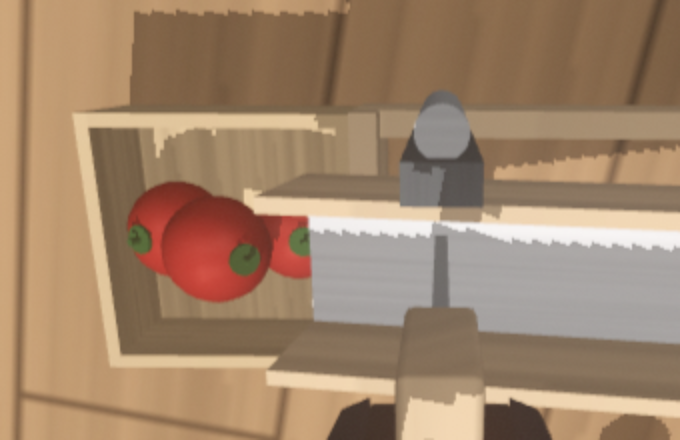

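One tomato now rests on top of the other two at (215,250), with its top at 90 mm and motionless. It's inside the walls, but perched. I'll ease the gate down first, then deal with it.

arm_command(
  plan=[
    {"delta_rot": [0, 0, 0], "linear": [-0.3, 0, 1], "claw": 0},
    {"delta_rot": [0, 0, 0], "linear": [0, 0, 2], "claw": 0},
    {"delta_rot": [0, 0, 0], "linear": [0, 0, 3], "claw": 0},
    {"delta_rot": [0, 0, 0], "linear": [0, 0, 3], "claw": 0},
    {"delta_rot": [0, 0, 0], "linear": [0, 0, 3], "claw": 0},
    {"delta_rot": [0, 0, 0], "linear": [0, 0, 3], "claw": 0},
    {"delta_rot": [0, 0, 0], "linear": [0, 0, 3], "claw": 0},
    {"delta_rot": [0, 0, 0], "linear": [0, 0, 3], "claw": 0},
  ],
)

```text
time: 21.58
tool_pos: [637.1, 58.0, 218.6]
eef_rot: [3.126, 0.313, -0.003]
force: [-5.6, -2.0, -11.3]
gripper_width: 15.8
```

arm_command(
  plan=[
    {"delta_rot": [0, 0, 0], "linear": [0, 0, 3], "claw": 0},
    {"delta_rot": [0, 0, 0], "linear": [0, 0, 3], "claw": 0},
    {"delta_rot": [0, 0, 0], "linear": [0, 0, 3], "claw": 0},
    {"delta_rot": [0, 0, 0], "linear": [0, 0, 3], "claw": 0},
    {"delta_rot": [0, 0, 0], "linear": [0, 0, 3], "claw": 0},
    {"delta_rot": [0, 0, 0], "linear": [0, 0, 3], "claw": 0},
    {"delta_rot": [0, 0, 0], "linear": [0, 0, 3], "claw": 0},
    {"delta_rot": [0, 0, 0], "linear": [0, 0, 3], "claw": 0},
  ],
)

```text
time: 22.58
tool_pos: [637.2, 58.0, 194.8]
eef_rot: [3.126, 0.313, -0.003]
force: [-6.6, -1.8, -10.0]
gripper_width: 15.8
```

arm_command(
  plan=[
    {"delta_rot": [0, 0, 0], "linear": [0, 0, 3], "claw": 0},
    {"delta_rot": [0, 0, 0], "linear": [0, 0, 3], "claw": 0},
    {"delta_rot": [0, 0, 0], "linear": [0, 0, 3], "claw": 0},
    {"delta_rot": [0, 0, 0], "linear": [0, 0, 3], "claw": 0},
    {"delta_rot": [0, 0, 0], "linear": [0, 0, 2.5], "claw": 0},
    {"delta_rot": [0, 0, 0], "linear": [0, 0, 2], "claw": 0},
    {"delta_rot": [0, 0, 0], "linear": [0, 0, 2], "claw": 0},
    {"delta_rot": [0, 0, 0], "linear": [0, 0, 1], "claw": 0},
  ],
)

```text
time: 23.58
tool_pos: [637.2, 58.0, 175.5]
eef_rot: [3.126, 0.313, -0.003]
force: [-6.2, -2.8, -8.6]
gripper_width: 15.7
```

arm_command(
  plan=[
    {"delta_rot": [0, 0, 0], "linear": [0, 0, 1], "claw": 0},
    {"delta_rot": [0, 0, 0], "linear": [0, 0, 1], "claw": 0},
    {"delta_rot": [0, 0, 0], "linear": [0, 0, 0], "claw": 0},
  ],
)

```text
time: 23.95
tool_pos: [637.2, 58.0, 173.9]
eef_rot: [3.126, 0.313, -0.002]
force: [-7.0, -2.6, -7.9]
gripper_width: 15.9
```

arm_command(
  plan=[
    {"delta_rot": [0, 0, 0], "linear": [0, 0, 0.7], "claw": 0},
    {"delta_rot": [0, 0, 0], "linear": [0, 0, 0.7], "claw": 0},
    {"delta_rot": [0, 0, 0], "linear": [0, 0, 0], "claw": 0},
  ],
)

```text
time: 24.32
tool_pos: [637.2, 58.0, 173.8]
eef_rot: [3.125, 0.313, -0.001]
force: [-11.1, -1.9, 0.9]
gripper_width: 15.7
```

arm_command(
  plan=[
    {"delta_rot": [0, 0, 0], "linear": [0, 0, 0.7], "claw": 0},
    {"delta_rot": [0, 0, 0], "linear": [0, 0, 0.7], "claw": 0},
    {"delta_rot": [0, 0, 0], "linear": [0, 0, 0], "claw": 0},
  ],
)

```text
time: 24.7
tool_pos: [637.2, 58.0, 173.8]
eef_rot: [3.125, 0.314, 0.0]
force: [-13.8, -2.6, 9.5]
gripper_width: 15.6
```

The gate is shut: it's at the same height as at the start and now carries a 9.5 N downward push. I'll release it.

arm_command(
  plan=[
    {"delta_rot": [0, 0, 0], "linear": [0, 0, 0], "claw": 0.5},
    {"delta_rot": [0, 0, 0], "linear": [0, 0, 0], "claw": 0.5},
    {"delta_rot": [0, 0, 0], "linear": [0, 0, 0], "claw": 0.5},
    {"delta_rot": [0, 0, 0], "linear": [0, 0, 0], "claw": 0.5},
    {"delta_rot": [0, 0, 0], "linear": [0, 0, -15], "claw": 0.5},
    {"delta_rot": [0, 0, 0], "linear": [0, 0, -30], "claw": 0.5},
    {"delta_rot": [0, 0, 0], "linear": [0, 0, -40], "claw": 0.5},
    {"delta_rot": [0, 0, 0], "linear": [0, 0, 0], "claw": 0.5},
  ],
)

```text
time: 25.7
tool_pos: [638.8, 58.1, 259.9]
eef_rot: [3.125, 0.313, 0.011]
force: [0.2, -0.7, -0.6]
gripper_width: 43.9
```

```bash
python3 - <<'E'
from h import *
h=np.radians(11.5);X=np.array([np.cos(h),np.sin(h)]);Y=np.array([-X[1],X[0]])
org=np.array([637,57.5])+40*X
im,d,C=look("wrist","w7"); P=cloud(d,C); L=np.dstack([(P[...,:2]-org)@X,(P[...,:2]-org)@Y,P[...,2]])
c=im.astype(int);m=(c[...,0]>90)&(c[...,1]<70)&(c[...,2]<70)
q=L[m]
def fit(q):
    A=np.c_[2*q,np.ones(len(q))];s=np.linalg.lstsq(A,(q**2).sum(1),rcond=None)[0];return s[:3].round(1),round(float(np.sqrt(s[3]+s[:3]@s[:3])),1)
t=q[q[:,2]>62];print(len(t),"top",fit(t))
k=np.median(t,0)
for s,n in((q[(q[:,0]<-150)&(q[:,2]<58)],"low front"),(q[(q[:,0]>-128)&(q[:,2]<58)],"low back")): print(n,len(s),fit(s) if len(s)>10 else '',s.mean(0).round() if len(s) else '')
g=L[(L[...,2]>195)&(L[...,2]<215)&(abs(L[...,0]+40)<15)&(abs(L[...,1])<40)];print("grip top z",np.median(g[:,2]))
r=L[(L[...,2]>56)&(L[...,2]<64)&(L[...,0]<-84)&(L[...,0]>-230)&(abs(L[...,1])<75)&~m];print(cv2.minAreaRect(r[:,:2].astype(np.float32)))
print(bot.get_obs()["tool_pos"])
E
```

```text
1737 top (array([-89.5,  45.1, 238.5]), 169.3)
low front 641 (array([-171.4,    0.4,   26.6]), 25.9) [-173.   12.   44.]
low back 257 (array([-26.4,  22.6, -10.5]), 109.4) [-108.    9.   45.]
grip top z 204.42567796101056
((-142.65493774414062, -0.7165374755859375), (120.66410827636719, 116.60082244873047), 89.48736572265625)
[638.18829434  58.13755389 257.37940757]
```

Grip top reads 204.4 mm, the same as before, so the gate is fully shut. The basket is square at local x = -142.6 mm. One tomato is still balanced across the other two, so I'll find its centre and roll it gently down into the basket.

```bash
cat > tom.py <<'E'
from h import *
from scipy.optimize import least_squares
h=np.radians(11.5);X=np.array([np.cos(h),np.sin(h)]);Y=np.array([-X[1],X[0]])
org=np.array([637,57.5])+40*X
def toms(name):
    im,d,C=load(name);P=cloud(d,C);L=np.dstack([(P[...,:2]-org)@X,(P[...,:2]-org)@Y,P[...,2]])
    c=im.astype(int);q=L[(c[...,0]>70)&(c[...,1]<.5*c[...,0])&(c[...,2]<.5*c[...,0])&(L[...,0]<-85)&(L[...,0]>-205)&(abs(L[...,1])<65)&(L[...,2]<110)&(L[...,2]>5)]
    for k in range(3):
        best=None
        for x in(-170,-150,-140,-125,-110):
            for y in(-25,0,25):
              for z in (30,65):
                r=least_squares(lambda s:np.linalg.norm(q-s,axis=1)-24,[x,y,z],loss="soft_l1",f_scale=1.)
                n=(abs(np.linalg.norm(q-r.x,axis=1)-24)<2.5).sum()
                if best is None or n>best[0]:best=(n,r.x)
        print("tomato",best[0],best[1].round(1)); q=q[abs(np.linalg.norm(q-best[1],axis=1)-24)>4]
        if len(q)<40:break
E
python3 - <<'E'
from tom import *
toms("w7")
g=org-150*X
for y in(-54,54): togo([*(g+y*Y),257],101.5)
E
```

```text
tomato 1835 [-140.9    1.4   65.6]
tomato 175 [-147.5    3.8   47.3]
tomato 46 [-142.1    3.3   47.4]
t 25.75 tcp [638.2  58.1 257.4] shift now-axes [-1.112e+02  5.450e+01  1.000e-01] shift goal-axes [ -54.4 -111.3    0.4] rot [  0.18  -0.1  -90.05] j6 -0.29 F [-0.1  0.2 -0.2] w 44.0
t 25.75 tcp [638.2  58.1 257.4] shift now-axes [-111.3  -53.5   -0. ] shift goal-axes [  53.6 -111.3    0.4] rot [  0.18  -0.1  -90.05] j6 -0.29 F [-0.1  0.2 -0.2] w 44.0
```

The perched tomato's centre is at local (-141, 1, 66). I'll nudge it toward +y with closed fingertips at z = 78 mm, from local (-150, -54).

arm_command(
  plan=[
    {"delta_rot": [0, 0, 0], "linear": [-37, 18, 0], "claw": 0},
    {"delta_rot": [0, 0, 0], "linear": [-37, 18, 0], "claw": 0},
    {"delta_rot": [0, 0, 0], "linear": [-37, 18, 0], "claw": 0},
    {"delta_rot": [0, 0, -10], "linear": [0, 0, 0], "claw": 0},
    {"delta_rot": [0, 0, -10], "linear": [0, 0, 0], "claw": 0},
    {"delta_rot": [0, 0, -10], "linear": [0, 0, 0], "claw": 0},
    {"delta_rot": [0, 0, -10], "linear": [0, 0, 0], "claw": 0},
    {"delta_rot": [0, 0, -10], "linear": [0, 0, 0], "claw": 0},
  ],
  grip_force=10,
)

```text
time: 26.75
tool_pos: [539.3, -16.7, 254.6]
eef_rot: [-2.695, -1.612, 0.002]
force: [-0.4, -0.4, 0.7]
gripper_width: 0.5
```

arm_command(
  plan=[
    {"delta_rot": [0, 0, -10], "linear": [0, 0, 0], "claw": 0},
    {"delta_rot": [0, 0, -10], "linear": [0, 0, 0], "claw": 0},
    {"delta_rot": [0, 0, -10], "linear": [0, 0, 0], "claw": 0},
    {"delta_rot": [0, 0, -10], "linear": [0, 0, 0], "claw": 0},
    {"delta_rot": [0, 0, 0], "linear": [0, 0, 0], "claw": 0},
  ],
)

```text
time: 27.38
tool_pos: [539.4, -16.7, 254.8]
eef_rot: [-1.99, -2.429, 0.001]
force: [0.5, 0.7, 0.2]
gripper_width: 0.4
```

```bash
python3 - <<'E'
from tom import *
togo([*(org-150*X-54*Y),78],101.5)
look("wrist","w8");toms("w8")
E
```

```text
t 27.38 tcp [539.4 -16.7 254.8] shift now-axes [ -0.8   0.7 176.8] shift goal-axes [ -0.7   0.4 176.8] rot [-0.08 -0.04 -0.14] j6 -2.02 F [0.5 0.7 0.2] w 0.4
tomato 1164 [-144.7   -0.3   63.8]
tomato 257 [-149.2   -1.5   53. ]
tomato 3 [-146.7   -2.2   54.3]
```

arm_command(
  plan=[
    {"delta_rot": [0, 0, 0], "linear": [0, 0, 45], "claw": 0},
    {"delta_rot": [0, 0, 0], "linear": [0, 0, 45], "claw": 0},
    {"delta_rot": [0, 0, 0], "linear": [0, 0, 45], "claw": 0},
    {"delta_rot": [0, 0, 0], "linear": [0, 0, 30], "claw": 0},
    {"delta_rot": [0, 0, 0], "linear": [0, 0, 12], "claw": 0},
    {"delta_rot": [0, 0, 0], "linear": [4, 0, 0], "claw": 0},
    {"delta_rot": [0, 0, 0], "linear": [4, 0, 0], "claw": 0},
    {"delta_rot": [0, 0, 0], "linear": [4, 0, 0], "claw": 0},
  ],
)

```text
time: 28.42
tool_pos: [537.8, -4.8, 79.5]
eef_rot: [1.988, 2.43, 0.001]
force: [-0.3, 0.0, -0.5]
gripper_width: 0.5
```

arm_command(
  plan=[
    {"delta_rot": [0, 0, 0], "linear": [3, 0, 0], "claw": 0},
    {"delta_rot": [0, 0, 0], "linear": [3, 0, 0], "claw": 0},
    {"delta_rot": [0, 0, 0], "linear": [3, 0, 0], "claw": 0},
    {"delta_rot": [0, 0, 0], "linear": [3, 0, 0], "claw": 0},
    {"delta_rot": [0, 0, 0], "linear": [3, 0, 0], "claw": 0},
    {"delta_rot": [0, 0, 0], "linear": [3, 0, 0], "claw": 0},
    {"delta_rot": [0, 0, 0], "linear": [3, 0, 0], "claw": 0},
  ],
)

```text
time: 29.3
tool_pos: [533.1, 15.7, 78.5]
eef_rot: [-1.989, -2.432, 0.0]
force: [-0.4, -0.2, -0.3]
gripper_width: 0.5
```

```bash
python3 - <<'E'
from tom import *
togo([*(org-150*X-21*Y),78],101.5)
look("wrist","w9");toms("w9")
E
```

```text
t 29.3 tcp [533.1  15.7  78.5] shift now-axes [-0.8  0.1  0.5] shift goal-axes [-0.8  0.1  0.5] rot [-0.   -0.   -0.05] j6 -1.96 F [-0.4 -0.2 -0.3] w 0.5
tomato 2138 [-152.7   17.2   49. ]
tomato 1420 [-160.8   10.3   44.5]
tomato 1759 [-147.8   23.3   53.2]
```

View pics/w9.png

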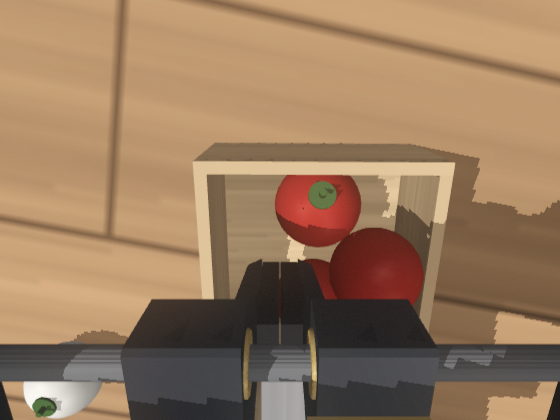

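The top tomato has rolled off toward the +y wall at (377,268), and all three lie inside the rim. I'll retreat straight up and check.

arm_command(
  plan=[
    {"delta_rot": [0, 0, 0], "linear": [0, 0, -15], "claw": 0},
    {"delta_rot": [0, 0, 0], "linear": [0, 0, -45], "claw": 0},
    {"delta_rot": [0, 0, 0], "linear": [0, 0, -50], "claw": 0},
    {"delta_rot": [0, 0, 0], "linear": [0, 0, -50], "claw": 0},
    {"delta_rot": [0, 0, 0], "linear": [0, -40, -40], "claw": 0},
    {"delta_rot": [0, 0, 0], "linear": [50, -30, 0], "claw": 0},
    {"delta_rot": [0, 0, 0], "linear": [55, -20, 0], "claw": 0},
    {"delta_rot": [0, 0, 0], "linear": [55, 0, 0], "claw": 0},
  ],
)

```text
time: 30.35
tool_pos: [411.9, 155.5, 280.1]
eef_rot: [1.989, 2.429, 0.003]
force: [1.1, -0.3, 0.3]
gripper_width: 0.4
```

arm_command(
  plan=[
    {"delta_rot": [0, 0, 0], "linear": [60, 0, 0], "claw": 0},
    {"delta_rot": [0, 0, 0], "linear": [60, 0, 0], "claw": 0},
    {"delta_rot": [0, 0, 0], "linear": [60, 0, 0], "claw": 0},
    {"delta_rot": [0, 0, 0], "linear": [0, 0, 0], "claw": 0},
    {"delta_rot": [0, 0, 0], "linear": [0, 0, 0], "claw": 0},
  ],
)

```text
time: 30.98
tool_pos: [377.6, 330.4, 279.1]
eef_rot: [1.988, 2.432, 0.001]
force: [-0.7, -0.0, -0.2]
gripper_width: 0.4
```

```bash
python3 - <<'E'
from tom import *
togo([0,0,0],101.5)
im,d,C=look("top","top9");toms("top9")
P=cloud(d,C);L=np.dstack([(P[...,:2]-org)@X,(P[...,:2]-org)@Y,P[...,2]])
g=L[(L[...,2]>190)&(L[...,2]<225)&(abs(L[...,0]+40)<15)&(abs(L[...,1])<40)];print("grip z",np.median(g[:,2]))
r=L[(L[...,2]>54)&(L[...,2]<68)&(L[...,0]<-83)&(L[...,0]>-230)&(abs(L[...,1])<75)];print(cv2.minAreaRect(r[:,:2].astype(np.float32)))
a,b=load("top0")[0].astype(int),im.astype(int)
for n,(u0,v0,u1,v1) in dict(jar=(400,262,440,295),bowl=(134,155,190,210),brush=(390,155,416,222)).items(): print(n,abs(a-b)[v0:v1,u0:u1].mean().round(2))
t=im[90:330,90:460,::-1];cv2.imwrite("pics/top9c.png",cv2.resize(t,None,fx=2.1,fy=2.1,interpolation=cv2.INTER_CUBIC))
E
```

```text
t 30.98 tcp [377.6 330.4 279.1] shift now-axes [-248.8 -435.8  278.9] shift goal-axes [-248.4 -435.9  279.1] rot [ 0.03  0.01 -0.05] j6 -1.29 F [-0.7 -0.  -0.2] w 0.4
tomato 137 [-141.7   13.3   53.6]
tomato 19 [-143.3   10.2   51.7]
tomato 12 [-139.3   14.9   54.9]
grip z 204.68152693164564
((-141.90948486328125, -0.22755813598632812), (120.01925659179688, 118.36593627929688), 89.63314056396484)
jar 1.86
bowl 1.78
brush 1.77
```

View pics/top9c.png

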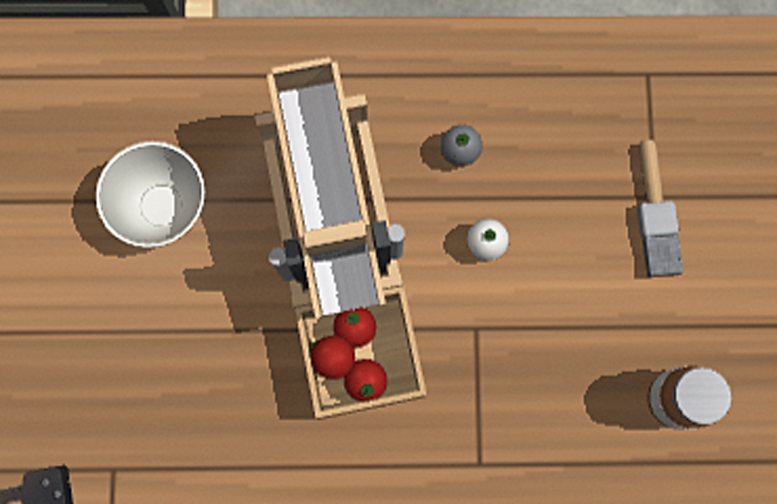

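The final view shows all three tomatoes nested inside the square basket at (355,327), (333,356) and (366,380). The gate is shut, the basket is against the front, the bystanders are unmoved, and the arm is clear. I'll hand it in.

```bash
python3 - <<'E'
from tom import *
im,d,C=load("top9");P=cloud(d,C);c=im.astype(int);m=(c[...,0]>70)&(c[...,1]<.5*c[...,0])&(c[...,2]<.5*c[...,0])&(abs((P[...,:2]-org)@X+142)<60)&(abs((P[...,:2]-org)@Y)<60)
print("highest tomato point",np.percentile(P[m][:,2],99)); print(bot.job_done())
E
```

```text
highest tomato point 78.73043277433408
the job is handed in; nothing more can be done
None
```

The job is handed in after about 31 s of robot time. All three tomatoes are in the basket, and the gate is fully shut. No verdict was reported.

- **Basket:** I pinched it by its side wall and slid it in under the lip until it touched the front board. I then backed off about 1 mm and released it. The last check put it at local x about -142 mm, square to the chute within 0.5°.
- **Gate:** I raised it about 64 mm until all three tomatoes had rolled out, then eased it down at 24 mm/s or less. I released it only once the grip was pressing on the closed stop. The top of the grip read 204.7 mm, the same as before.
- **Tomatoes:** One came to rest balanced on the other two, so after shutting the gate I nudged it off with the closed fingertips. In the last image all three lie inside the walls. The nudged one is still wedged a little high against the +y side. Its top is at about 79 mm, which puts its centre at about 55 mm, below the 60 mm rim.
- **Bystanders:** The jar, bowl and brush showed no visible change between the first and last images.
- **Checks that disagreed:** The sphere fits could not separate the three tomatoes in the last view, so I counted them by eye in the image. While lifting, the gripper saw up to about 13 N sideways because it was slightly off-centre on the gate. I shifted about 1.5 mm to reduce it, but it stayed at 6–14 N the other way while I lowered the gate, well inside the limits.

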